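# Release and unload a fragile battery pack

## Task

Take the fragile battery pack out of the instrument: pick up the spudger and push it through the sloping slot in the instrument's front, gently pressing the hidden latch tab (never over 15 N) until the pack springs up, then lay the spudger down on the open bench, clear of instrument and tray. Grip the pack softly (never over 40 N a side), lift it out and set it down gently, not dropped and not pressed hard (under 60 N), flat on the floor of the shallow tray. Leave the marker, tape roll and jar where they are.

Things in the scene. Friction and masses are not known exactly. Their poses are not given: they have to be found in the camera images.
- instrument: Grey instrument case fixed to the bench, 214 long (own x, front at -x, facing the robot), 95 wide, 75 high (mm); origin under it, on the bench. Front: a 5 thick panel sloping from (x,z) = (-110,0) up and back to (-67,75). In the flat top is the battery well, 121 x 45 along x, centred at x = +35; a black latch hook stands 5 above the top at x = -33 to -20, over the pack's near end.
- slot (a point): Centre of the dark-rimmed slot in the panel's outer face, at (-86.3, 0, 41.5) mm in the instrument's frame; 20 wide (y), 13 along the slope. The way in is square to the panel: along the instrument's +x, sloping 30 degrees down (a level push misses the tab).
- tab (a point): Resting place (it does not move with the latch) of the hidden latch tab's face, 35 mm behind the slot on the sloping line: (-56, 0, 24) mm in the instrument's frame. Face 18 wide, 16 high, square to the line. The tab must not bear over 15 N.
- latch (a joint): Rocker latch, rad: 0 closed, 0.38 hard stop. Pushing the tab along the slot's line turns it about 0.03 rad per mm: at 0.17 (about 6 mm) the hook has cleared the pack, at 11 to 14 mm comes the stop. The push is about 2 N at first, 4 to 5 N near the stop; a spring returns it.
- pack: Black battery pack, 0.12-0.18 kg, 41 (own x) x 118 (own y) x 26 mm; origin amid its underside. In the well it lies along the instrument's x, top flush with the case, held by the hook. Once the latch is pressed a spring plate raises it 20 mm within 0.5 s and keeps it there, to be gripped across its 41 mm. Limits: 40 N a side from the fingers, 60 N on the tray, no fall of over 8 mm.
- spudger: Nylon spudger (flat pry stick) lying on the bench, 135 mm long (own y), 12 wide, 8 thick, both ends tapered alike; origin amid its underside. It lies near the front edge, left or right of the instrument (others far right are not meant), the marker on the other side. Lay it down flat anywhere on the bench, touching neither instrument nor tray.
- tray: Shallow open aluminium tray, fixed to the bench, outside 104 (own x) x 160 (own y) x 14 high, walls and floor 4 thick; origin in the middle of its underside.
- marker: Marker pen lying on the bench, 122 long (own y), 11 thick; not to be disturbed.
- tape: Roll of tape lying flat, about 65 across, 20 high; not to be disturbed.
- jar: Round glass jar with a lid, 60 across, 51 high; not to be disturbed.

How it is judged:
On the way, in this order (a step that is already met when the one before it is completed fails the run):
1. the spudger presses the hidden tab and swings the latch open (value of joint latch above 0.15 rad and contact force between spudger and latch above 0.3 N), for 0.05 s.
2. the pack is lifted clear of the bay (z of pack in the frame of instrument above 0.085 m), for 0.1 s.
At the end, for the whole second after the job is handed in: The pack lies flat and at rest on the tray's floor (origin within 45 mm of the tray's centre, under 8 mm above its underside, tilt under 0.1 rad); the spudger lies level and still on the bench, below 30 mm, touching neither instrument nor tray (horizontal distance between pack and tray below 0.045 m and z of pack in the frame of tray below 0.008 m and angle between pack's own z axis and vertical below 0.1 rad and linear speed of each of pack, spudger below 0.02 m/s and height (world z) of spudger below 0.03 m and angle between spudger's own y axis and vertical between 1.35 and 1.79 rad and contact force between spudger and instrument below 0.01 N and contact force between spudger and tray below 0.01 N).
It fails at once if the latch tab is pressed with more than 15 N (contact force between spudger and latch above 15 N).
It fails at once if the fingers squeeze the pack with more than 40 N a side (80 N over both pads) (contact force between the fingers and pack above 80 N).
It fails at once if the pack is knocked or pressed onto the tray with more than 60 N (contact force between pack and tray above 60 N).
It fails at once if the marker, tape roll or jar is displaced by more than 40 mm (distance of any of marker, tape, jar from where it was at the start of the episode above 0.04 m).
It fails at once if the pack is let fall (faster than 0.4 m/s while the fingers do not hold it) (linear speed of pack above 0.4 m/s and contact force between the fingers and pack below 0.1 N).
It also fails if it takes over 72 s, if anything falls off the work surface, if the arm or the gripper's body presses on something with over 40 N, if the wrist force passes 120 N, or if a joint passes its speed limit or range.

## Robot

A 6-joint arm with a two-finger parallel gripper is mounted at the origin on a cart in front of the work surface, level with it; the furniture and walls round the work are solid. World frame = base frame: x ahead of the robot, y to its left, z up, the work surface at z = 0. Lengths are in m, angles in rad, forces in N, time in s.
With the tool pointing down it reaches from about 0.325 to 0.9 m from the base axis. Payload 6.1 kg.
Tool frame: the origin (TCP) lies on the mounting face of the last link; the fingertips stand 182 mm ahead of it and the grasp point (between the pads) lies 164 mm ahead of it; z points along the fingers, y is the line along which they close (so a half turn about z gives the same grasp; the last joint's range is limited). The gripper opens to 87 mm and grips with 3 to 60 N. Pads are 19 mm wide; open, the fingers measure 117 mm over their backs; the gripper's body (75 mm by 190 mm) begins 51 mm behind the grasp point.
Start: joints at [1.201, 0.22, 1.526, -0, 1.395, -0.126], TCP at [0.151, 0.607, 0.405] pointing down, gripper open.
Joint ranges: [-2.98, 2.98], [-0.91, 2.08], [0.09, 2.57], [-1.24, 4.39], [0.2, 2.65], [-2.68, 2.68]. Speed limits (rad/s): [2.57, 2.57, 3.01, 3.14, 3.14, 3.14].

## Interface

Orientations are given as a unit quaternion [w, x, y, z].
In Python, from plant import robot gives the robot as it stands.
- The arm moves only by the shell command python3 inch.py FILE [OPENING] [FORCE], which reads ROWS from the file FILE. ROWS is a JSON object whose key "deltas" holds a list of rows, 1 to 20 of them, each of 6 numbers: dx, dy, dz in m, then a rotation vector rx, ry, rz in rad; each row shifts and turns the commanded pose from where the row before left it, along the tool's axes as they then stand; what a row does not reach is not made up. A row lasts 1/10 s, in which the tool goes at most 0.05 m and 0.15 rad, less where a joint would pass 70% of its speed; a pose out of reach is approached as far as the arm can. OPENING is the opening from 0.0 (shut) to 1.0 (fully open), set as the command begins (- or left out keeps the last). The fingers move at their own pace and stop on an object; FORCE is the grip in N (left out, the last holds). Time passes only in rows, so rows that do not move let the fingers close. It prints the time, the measured TCP pose, the force, the opening and the grip force at its end. Input that does not fit is refused with a message, and nothing moves.
- robot.state(): the state, without advancing time (a new reading comes with each control period).
- robot.snapshot(name): name is "side" or "top" or "wrist"; returns the picture (400x640x3 uint8, blue, green, red); there is no depth.
- robot.camera_params(name): a dict with "K" (3x3 intrinsics, pixels), "distortion" ([k1, k2, p1, p2, k3] as OpenCV has them; the pictures are not rectified), "T" (4x4, takes a point from camera to world coordinates); the wrist camera has in their place "T_tool_cam" (4x4, takes a point from camera to tool coordinates, whose origin is the TCP and whose axes are the flange's). Camera axes: x right, y up, looking along -z (the intrinsics and any distortion apply to the point x, -y, -z); pixel columns grow to the right and rows downward; lengths in m; the calibration is good to about 2 mm. A picture is of the moment at which its call begins: read the wrist's pose just before it. camera_params takes no time and is no camera call.
- robot.close_job(): hands the job in; it is judged then, once.
The state is a dict: "time_s": time; "joint_positions": joint angles; "qd": joint speeds; "joint_efforts": joint torques, N m; "ee_pos": TCP position; "ee_rot": TCP orientation; "wrist_force": force on the tool from outside, world axes, zero at the start; "moment": the same for the moment, N m; "finger_gap": opening from 0.0 (shut) to 1.0 (fully open); "grasp_force": force on a finger pad.
Only numpy, scipy, OpenCV 4.12 (cv2) and the standard library are available. Lean on these libraries where they do the work, as an engineer would, in place of code of your own. Each camera call takes 0.05 s, during which the arm holds its last target. There are 200 camera calls.

## Working session

There is one attempt and no reset: what is moved stays moved. The work goes in short steps, Python scripts to look and compute and a shell command to move; the robot and the scene stay as the last step left them, time stands still between calls to the robot, and variables do not carry over. Pictures are saved under pics/ and viewed, at most 10 in all, crops included, and the job is handed in when it is done.

```bash
ls; mkdir -p pics; python3 - <<'E'
from plant import robot
import cv2,json
s=robot.state();print(s)
for n in("top","side"):
    cv2.imwrite(f"pics/{n}0.png",robot.snapshot(n))
for n in("top","side","wrist"):
    print(n,robot.camera_params(n))
E
```

```text
inch.py
pics
plant.py
{'time_s': 0.0, 'joint_positions': array([ 1.20088543e+00,  2.21258816e-01,  1.52763451e+00,  3.34394077e-05,
        1.39471337e+00, -1.26085729e-01]), 'qd': array([ 0.00018921, -0.00037829, -0.00041297,  0.00036382, -0.00034737,
        0.00076827]), 'joint_efforts': array([-1.51107079e-04, -4.94618762e+01, -3.87376606e+01,  6.98140869e-02,
        5.69750648e-02, -1.39164190e-04]), 'ee_pos': array([0.15077472, 0.60625704, 0.40360427]), 'ee_rot': array([-2.63142358e-04,  1.21613678e-01,  9.92576999e-01, -9.72173038e-04]), 'wrist_force': array([ 0.02548227, -0.58805295, -0.52773119]), 'moment': array([ 0.02702899, -0.02833185, -0.02107906]), 'grasp_force': 0.0, 'finger_gap': 1.0006209056355775}
top {'K': array([[429.62740754,   0.        , 317.33530256],
       [  0.        , 429.62740754, 198.45436919],
       [  0.        ,   0.        ,   1.        ]]), 'distortion': array([0.02779838, 0.        , 0.        , 0.        , 0.        ]), 'T': array([[ 2.34029717e-02,  9.92365495e-01, -1.21090978e-01,
         4.09603463e-01],
       [-9.99721074e-01,  2.3615104
[... 632 characters left out ...]
642,  0.51104516,  0.61541366],
       [ 0.        ,  0.        ,  0.        ,  1.        ]])}
wrist {'K': array([[340.12021352,   0.        , 327.9130429 ],
       [  0.        , 340.12021352, 204.3240859 ],
       [  0.        ,   0.        ,   1.        ]]), 'distortion': array([0.00805304, 0.        , 0.        , 0.        , 0.        ]), 'T_tool_cam': array([[-7.51290553e-05,  9.64039280e-01,  2.65759781e-01,
         7.19906615e-02],
       [ 9.99999928e-01,  1.71000598e-04, -3.37606554e-04,
        -7.50009223e-04],
       [-3.70911060e-04,  2.65759736e-01, -9.64039224e-01,
         1.99049376e-02],
       [ 0.00000000e+00,  0.00000000e+00,  0.00000000e+00,
         1.00000000e+00]])}
```

View pics/top0.png

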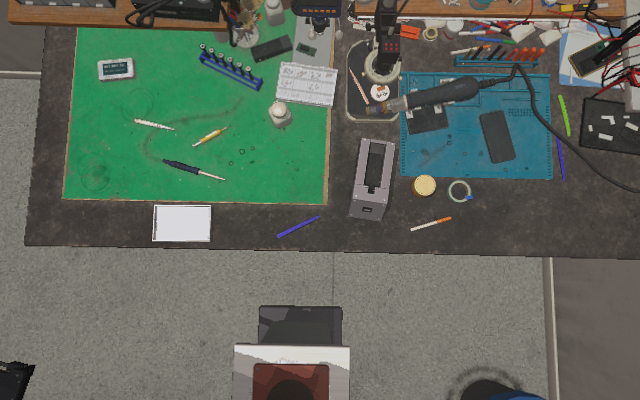

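View pics/side0.png

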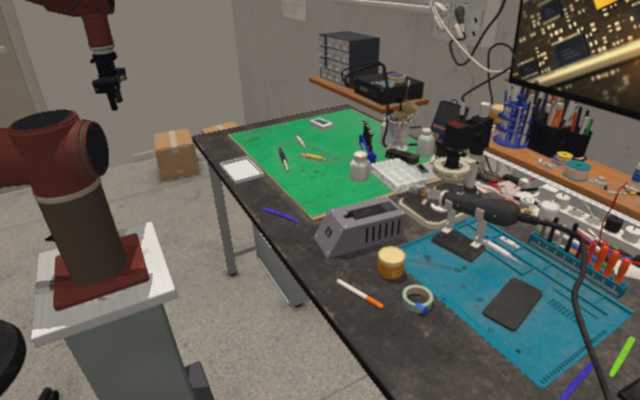

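The top view shows the spudger (blue) at about (298,226), the instrument at (373,178), the tray (white) at (182,223), the marker at (431,223), the jar at (424,186) and the tape at (459,190). I'll enlarge it for accurate pixels.

```bash
python3 - <<'E'
import cv2
i=cv2.imread("pics/top0.png")
c=i[130:255,265:400]
cv2.imwrite("pics/c1.png",cv2.resize(c,None,fx=4.8,fy=4.8,interpolation=cv2.INTER_CUBIC)[:600])
c=i[195:250,145:225]
cv2.imwrite("pics/c2.png",cv2.resize(c,None,fx=8,fy=8,interpolation=cv2.INTER_CUBIC))
E
```

```text
(no output)
```

View pics/c1.png

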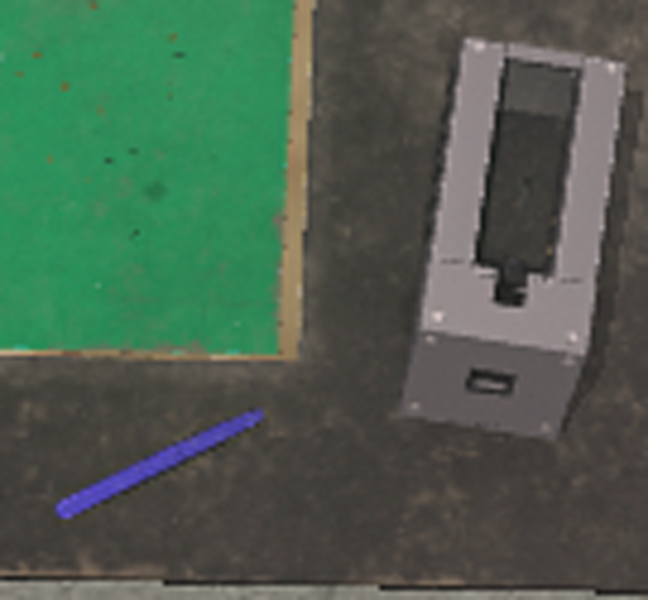

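View pics/c2.png

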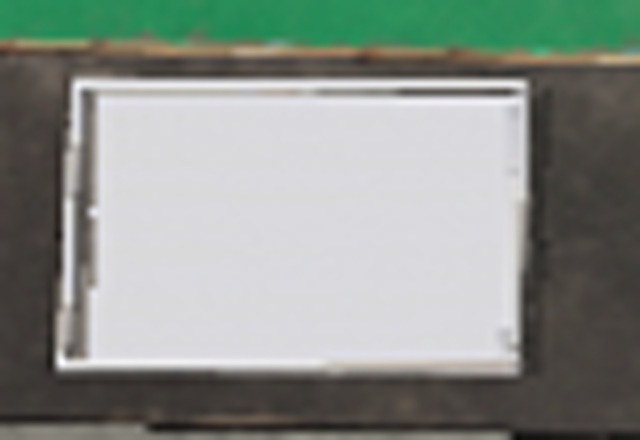

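Crop 1: the instrument's top corners are at (466,38), (626,63), (585,356) and (421,330). The panel foot is at (402,412) and (558,440), the slot at (490,382), and the spudger's ends at (62,513) and (263,412). Crop 2: the tray's rim corners are (75,80), (527,80), (520,372) and (57,370).

```bash
cat > h.py <<'E'
import numpy as np,cv2
from scipy.spatial.transform import Rotation as R
from scipy.optimize import least_squares
from plant import robot
def rot(q): return R.from_quat([q[1],q[2],q[3],q[0]])
def cam(n,s=None):
    p=robot.camera_params(n)
    T=p.get("T")
    if T is None:
        B=np.eye(4);B[:3,:3]=rot(s["ee_rot"]).as_matrix();B[:3,3]=s["ee_pos"];T=B@p["T_tool_cam"]
    return p["K"],p["distortion"],np.array(T)
def proj(c,P):
    K,d,T=c
    q=(np.atleast_2d(P)-T[:3,3])@T[:3,:3]*[1,-1,-1]
    return cv2.projectPoints(q,np.zeros(3),np.zeros(3),K,d)[0][:,0]
def back(c,uv,z):
    K,d,T=c
    n=cv2.undistortPoints(np.array(uv,float).reshape(-1,1,2),K,d)[:,0]
    r=np.c_[n[:,0],-n[:,1],-np.ones(len(n))]@T[:3,:3].T
    return T[:3,3]+r*((z-T[2,3])/r[:,2])[:,None]
def uncrop(p,s,ox,oy): return (np.array(p,float)+.5)/s-.5+[ox,oy]
def fit(c,M,uv,x0):
    f=lambda x:(proj(c,np.array(M)@R.from_euler('z',x[2]).as_matrix().T+[x[0],x[1],0])-uv).ravel()
    r=least_squares(f,x0,x_scale=[.1,.1,.1]);return r.x,r.fun.reshape(-1,2)
E
python3 - <<'E'
from h import *
np.set_printoptions(precision=4,suppress=True)
c=cam("top")
M=np.array([[104,47.5,75],[104,-47.5,75],[-67,-47.5,75],[-67,47.5,75],[-110,47.5,0],[-110,-47.5,0],[-86.3,0,41.5]])/1e3
uv=uncrop([(466,38),(626,63),(585,356),(421,330),(402,412),(558,440),(490,382)],4.8,265,130)
x,r=fit(c,M,uv,[.5,-.15,0]);print(x,r)
e=back(c,uncrop([(62,513),(263,412)],4.8,265,130),.004);d=e[1]-e[0];print(e,e.mean(0),np.linalg.norm(d),np.arctan2(d[1],d[0]))
M=np.array([[52,80,14],[52,-80,14],[-52,-80,14],[-52,80,14]])/1e3
print(fit(c,M,uncrop([(75,80),(527,80),(520,372),(57,370)],8,145,195),[.4,.3,0]))
for n,p,z in(("jar",(424,186),.05),("tape",(459,190),.02),("m",(431,223),.005)):print(n,back(c,[p],z))
E
```

```text
[ 0.6128 -0.2084 -0.1337] [[-0.4178 -0.3844]
 [ 0.5884 -0.3019]
 [ 0.5271 -0.0443]
 [-0.215  -0.1215]
 [-0.6542  0.7279]
 [-0.2267  0.1088]
 [ 0.3572  0.026 ]]
[[ 0.4475  0.0515  0.004 ]
 [ 0.51   -0.0656  0.004 ]] [ 0.4787 -0.0071  0.004 ] 0.13279155756716024 -1.0807824087716587
(array([0.4798, 0.3215, 0.0204]), array([[-0.2437, -0.4055],
       [ 0.2537, -0.2288],
       [-0.1316,  0.2236],
       [ 0.1237,  0.3952]]))
jar [[ 0.5947 -0.3525  0.05  ]]
tape [[ 0.5902 -0.4585  0.02  ]]
m [[ 0.496  -0.3828  0.005 ]]
```

```bash
cat >> h.py <<'E'
np.set_printoptions(precision=4,suppress=True)
PI_,YI=np.array([.6128,-.2084,0]),-.1337
RI=R.from_euler('z',YI)
def down(yaw,tilt=0): # tool x at yaw, z down, then turned about tool y
    x=np.array([np.cos(yaw),np.sin(yaw),0]);z=np.array([0,0,-1.])
    return R.from_matrix(np.c_[x,np.cross(z,x),z])*R.from_rotvec([0,tilt,0])
def plan(p,Rt):
    s=robot.state();Rc=rot(s["ee_rot"])
    rv=(Rc.inv()*Rt).as_rotvec();d=np.array(p)-s["ee_pos"]
    print("t",s["time_s"],"pos",s["ee_pos"],"F",s["wrist_force"],"gap",s["finger_gap"],"grip",s["grasp_force"])
    print("rotvec",rv,"norm",np.linalg.norm(rv)); print("d now-axes",Rc.inv().apply(d),"d target-axes",Rt.inv().apply(d),"n",np.linalg.norm(d))
E
python3 -c "
from h import *
plan([.4576,.0326,.25],down(2.061))"
```

```text
t 0.1 pos [0.1508 0.6063 0.4037] F [ 0.2522  0.4076 -0.6054] gap 0.9979029261228293 grip 0.0
rotvec [-0.0018  0.0006  0.8368] norm 0.8367894720413275
d now-axes [-0.4362 -0.4824  0.1545] d target-axes [-0.6506  0.0006  0.1537] n 0.6684830674021663
```

```bash
echo '{"deltas": [[0, 0, 0, 0, 0, 0.1395], [0, 0, 0, 0, 0, 0.1395], [0, 0, 0, 0, 0, 0.1395], [0, 0, 0, 0, 0, 0.1395], [0, 0, 0, 0, 0, 0.1395], [0, 0, 0, 0, 0, 0.1395]]}' > mv.in && python3 inch.py mv.in 0.5
echo '{"deltas": [[-0.04, 0, 0.0095, 0, 0, 0], [-0.04, 0, 0.0095, 0, 0, 0], [-0.04, 0, 0.0095, 0, 0, 0], [-0.04, 0, 0.0095, 0, 0, 0], [-0.04, 0, 0.0095, 0, 0, 0], [-0.04, 0, 0.0095, 0, 0, 0], [-0.04, 0, 0.0095, 0, 0, 0], [-0.04, 0, 0.0095, 0, 0, 0], [-0.04, 0, 0.0095, 0, 0, 0], [-0.04, 0, 0.0095, 0, 0, 0], [-0.04, 0, 0.0095, 0, 0, 0], [-0.04, 0, 0.0095, 0, 0, 0], [-0.04, 0, 0.0095, 0, 0, 0], [-0.04, 0, 0.0095, 0, 0, 0], [-0.04, 0, 0.0095, 0, 0, 0], [-0.04, 0, 0.0095, 0, 0, 0], [0, 0, 0, 0, 0, 0], [0, 0, 0, 0, 0, 0]]}' > mv.in && python3 inch.py mv.in
python3 - <<'E'
from h import *
s=robot.state();i=robot.snapshot("wrist");cv2.imwrite("pics/w1.png",i)
c=cam("wrist",s)
D=np.array([.4706,-.8823,0]);C=np.array([.4787,-.0071,.008])
print(proj(c,[C-.0675*D,C,C+.0675*D]))
plan([.4576,.0326,.25],down(2.061))
E
```

```text
time_s: 0.7
ee_pos: [0.1508, 0.6064, 0.4041]
ee_rot: [0.0, 0.517, 0.856, -0.001]
wrist_force: [-1.4, 0.8, 0.6]
finger_gap: 0.553
grasp_force: 0.0
time_s: 2.5
ee_pos: [0.4519, 0.0412, 0.2522]
ee_rot: [-0.001, 0.516, 0.857, -0.0]
wrist_force: [0.3, -1.1, 0.1]
finger_gap: 0.5
grasp_force: 0.0
[[329.7159 201.4414]
 [329.8273 290.291 ]
 [329.9258 367.5217]]
t 2.55 pos [0.4516 0.042  0.2524] F [ 0.3112 -0.1158  0.1241] gap 0.49837279072820884 grip 0.0
rotvec [-0.001  -0.0011 -0.0011] norm 0.0018801270956222572
d now-axes [-0.0111  0.0009  0.0024] d target-axes [-0.0111  0.0008  0.0024] n 0.011365942781725412
```

View pics/w1.png

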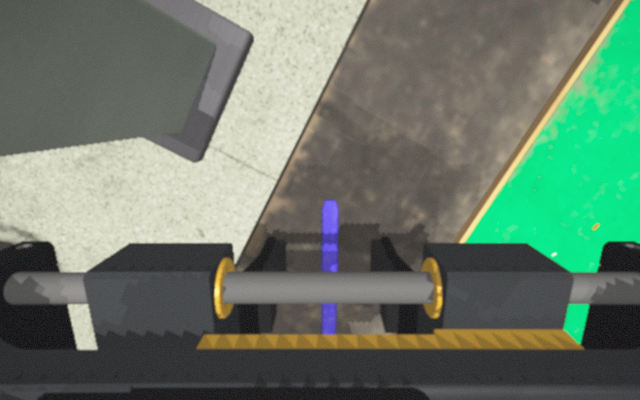

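The spudger's near end is at (330,201), where I predicted it (329.7,201.4), and it lies centred between the fingers. I'll go down and grip.

```bash
echo '{"deltas": [[-0.011, 0.001, 0.02, 0, 0, 0], [0, 0, 0.02, 0, 0, 0], [0, 0, 0.016, 0, 0, 0], [0, 0, 0.008, 0, 0, 0], [0, 0, 0.004, 0, 0, 0], [0, 0, 0, 0, 0, 0]]}' > mv.in && python3 inch.py mv.in
echo '{"deltas": [[0, 0, 0, 0, 0, 0], [0, 0, 0, 0, 0, 0], [0, 0, 0, 0, 0, 0], [0, 0, 0, 0, 0, 0], [0, 0, 0, 0, 0, 0], [0, 0, 0, 0, 0, 0], [0, 0, 0, 0, 0, 0]]}' > mv.in && python3 inch.py mv.in 0.0 35
python3 -c "
from h import *
plan([.4576,.0326,.184],down(2.061))"
```

```text
time_s: 3.15
ee_pos: [0.4579, 0.0333, 0.1848]
ee_rot: [-0.0, 0.514, 0.858, -0.0]
wrist_force: [-0.9, 0.6, 0.5]
finger_gap: 0.497
grasp_force: 0.0
time_s: 3.85
ee_pos: [0.4582, 0.0325, 0.1849]
ee_rot: [0.0, 0.514, 0.858, 0.0]
wrist_force: [-0.0, -0.1, 1.7]
finger_gap: 0.105
grasp_force: 35.0
t 3.85 pos [0.4582 0.0325 0.1849] F [-0.0067 -0.0681  1.7096] gap 0.10496330155327016 grip 34.99782841252454
rotvec [ 0.0001  0.0002 -0.0002] norm 0.0003139214115248204
d now-axes [ 0.0004 -0.0005  0.0009] d target-axes [ 0.0004 -0.0005  0.0009] n 0.0011331247164414317
```

```bash
echo '{"deltas": [[0, 0, -0.02, 0, 0, 0], [0, 0, -0.04, 0, 0, 0], [0, 0, -0.04, 0, 0, 0], [0, 0, -0.03, 0, 0, 0]]}' > mv.in && python3 inch.py mv.in
cat >> h.py <<'E'
TH=np.pi/6
RT=down(YI+np.pi,TH)
SLOT=PI_+RI.apply([-.0863,0,.0415]); LINE=RI.apply([np.cos(TH),0,-np.sin(TH)])
TIP=np.array([-.112,0,.181])
def ins(s,tip=TIP,slot=SLOT): return slot+s*LINE-RT.apply(tip)
E
python3 -c "
from h import *
print(RT.apply([-1,0,0]),LINE,SLOT)
plan(ins(-.06),RT)
s=robot.state();print((rot(s['ee_rot']).inv()*down(YI+np.pi)).as_rotvec())"
```

```text
time_s: 4.25
ee_pos: [0.4583, 0.0326, 0.317]
ee_rot: [0.001, 0.515, 0.857, 0.0]
wrist_force: [1.5, 0.7, 0.2]
finger_gap: 0.112
grasp_force: 35.0
[ 0.8583 -0.1154 -0.5   ] [ 0.8583 -0.1154 -0.5   ] [ 0.5273 -0.1969  0.0415]
t 4.25 pos [0.4583 0.0326 0.317 ] F [1.4773 0.7265 0.2176] gap 0.11212192046817349 grip 34.976470194524154
rotvec [ 0.2487  0.4851 -0.9246] norm 1.0733499583273456
d now-axes [-0.2007 -0.0947  0.0328] d target-axes [-0.0514 -0.2182  0.0082] n 0.2243471692951769
[ 0.001   0.0016 -0.9472]
```

```bash
echo '{"deltas": [[0, 0, 0, 0.0311, 0.0606, -0.1156], [0, 0, 0, 0.0311, 0.0606, -0.1156], [0, 0, 0, 0.0311, 0.0606, -0.1156], [0, 0, 0, 0.0311, 0.0606, -0.1156], [0, 0, 0, 0.0311, 0.0606, -0.1156], [0, 0, 0, 0.0311, 0.0606, -0.1156], [0, 0, 0, 0.0311, 0.0606, -0.1156], [0, 0, 0, 0.0311, 0.0606, -0.1156], [-0.005, -0.0364, 0.001, 0, 0, 0], [-0.01, -0.0364, 0.001, 0, 0, 0], [-0.01, -0.0364, 0.001, 0, 0, 0], [-0.01, -0.0364, 0.001, 0, 0, 0], [-0.01, -0.0364, 0.002, 0, 0, 0], [-0.006, -0.0364, 0.002, 0, 0, 0], [0, 0, 0, 0, 0, 0], [0, 0, 0, 0, 0, 0], [0, 0, 0, 0, 0, 0]]}' > mv.in && python3 inch.py mv.in
python3 - <<'E'
from h import *
plan(ins(-.06),RT)
s=robot.state();Rc=rot(s["ee_rot"])
w=robot.snapshot("wrist");d=robot.snapshot("side");t=robot.snapshot("top")
P=[s["ee_pos"]+Rc.apply(TIP),s["ee_pos"]+Rc.apply(TIP+[.1,0,0]),SLOT]
for n in("wrist","side","top"):print(n,proj(cam(n,s),P))
f=lambda i,x,y,w,h,k:cv2.resize(i[y:y+h,x:x+w],None,fx=k,fy=k,interpolation=cv2.INTER_CUBIC)
a=f(d,260,180,133,100,6);cv2.imwrite("pics/s2.png",a)
cv2.imwrite("pics/w2.png",w);cv2.imwrite("pics/t2.png",f(t,320,150,100,75,8))
E
```

```text
time_s: 5.95
ee_pos: [0.4688, -0.1885, 0.2821]
ee_rot: [-0.259, 0.064, 0.964, 0.017]
wrist_force: [-0.0, 0.6, -0.1]
finger_gap: 0.107
grasp_force: 35.0
t 5.95 pos [ 0.4688 -0.1885  0.2821] F [-0.0346  0.6453 -0.1261] gap 0.10692467070887605 grip 34.97636786545627
rotvec [ 0.0001 -0.002   0.0007] norm 0.0021183270285791496
d now-axes [ 0.0005 -0.0006 -0.0021] d target-axes [ 0.0005 -0.0006 -0.0021] n 0.0022687299933071927
wrist [[329.1416 429.1499]
 [329.3422 277.5735]
 [327.955  507.4325]]
side [[307.6259 226.9035]
 [271.2704 217.5546]
 [328.1176 231.3433]]
top [[365.2329 227.5895]
 [362.6619 260.1191]
 [367.0603 209.2264]]
```

View pics/s2.png

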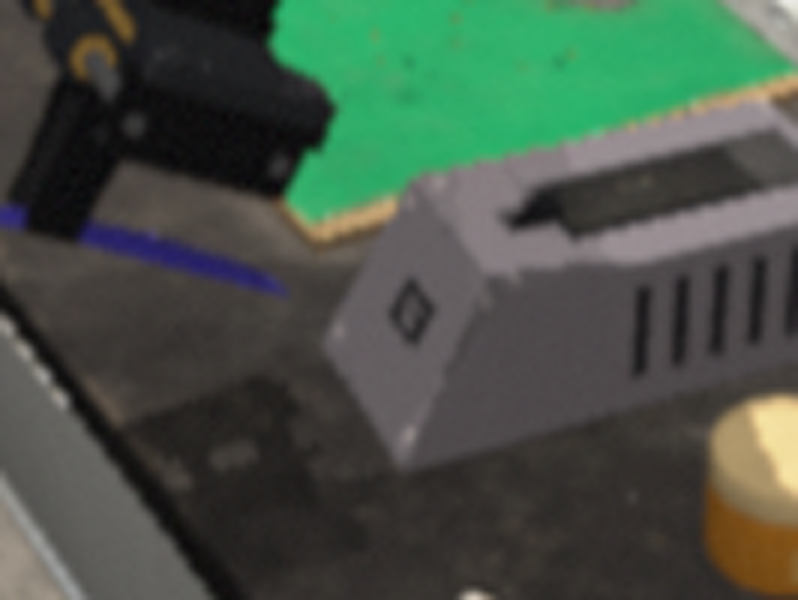

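The side view shows the tip at full-frame (307.6,228.6) against a predicted (307.6,226.9), and the slot at (328.4,231.8) against (328.1,231.3). The tip looks about 1 px (3 mm) low, so I'll measure the stick's line with a colour mask.

```bash
python3 - <<'E'
from h import *
s=robot.state();Rc=rot(s["ee_rot"]);A=np.array([s["ee_pos"]+Rc.apply(TIP+[k,0,0]) for k in np.linspace(0,.1,11)])
for n in("side","top"):
    im=np.mean([robot.snapshot(n).astype(float) for _ in range(1)],0)
    b=np.clip(im[...,0]-np.maximum(im[...,1],im[...,2])-15,0,None)
    p=proj(cam(n),A);lo=p.min(0).astype(int)-10;hi=p.max(0).astype(int)+10
    m=np.zeros_like(b);m[lo[1]:hi[1],lo[0]:hi[0]]=b[lo[1]:hi[1],lo[0]:hi[0]]
    print(n,"pred",p[[0,3,6]].round(1).tolist())
    ax=0 if n=="side" else 1   # run along columns (side) or rows (top)
    for k in range(lo[ax],hi[ax],2):
        w=m[:,k] if ax==0 else m[k]
        if w.sum()>30:
            q=np.interp(k,*zip(*sorted(zip(p[:,ax],p[:,1-ax])))) 
            print(k,round((w*np.arange(len(w))).sum()/w.sum(),2),round(q,2),int(w.sum()))
E
```

```text
side pred [[307.7, 226.7], [297.2, 224.0], [286.4, 221.3]]
261 215.63 217.41 137
263 215.66 217.41 123
275 218.64 218.35 138
277 219.12 218.86 138
279 219.6 219.37 146
281 220.01 219.89 149
283 220.49 220.4 160
285 221.23 220.91 145
287 221.62 221.42 158
289 222.08 221.94 155
291 222.71 222.45 142
293 223.4 222.96 136
295 223.82 223.48 126
297 224.42 223.99 124
299 224.93 224.5 108
301 225.73 225.01 100
303 226.35 225.52 84
305 227.0 226.04 82
top pred [[365.2, 227.5], [364.5, 236.9], [363.7, 246.6]]
```

View pics/t2.png

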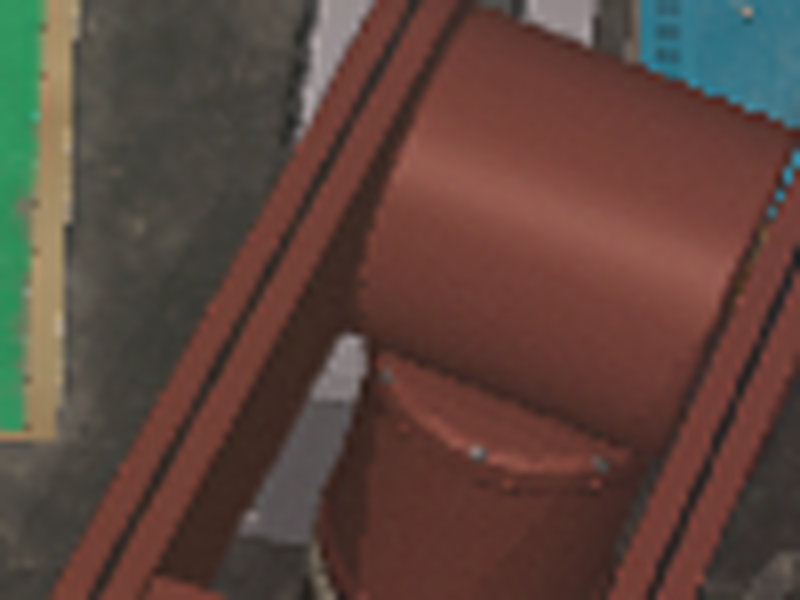

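The top view is blocked by the arm, but the side-view line agrees within 0.3–0.9 px. I'll shift up slightly, then approach the slot and check.

```bash
echo '{"deltas": [[0, -0.0006, -0.0028, 0, 0, 0], [-0.015, 0, 0, 0, 0, 0], [-0.02, 0, 0, 0, 0, 0], [-0.015, 0, 0, 0, 0, 0], [0, 0, 0, 0, 0, 0], [0, 0, 0, 0, 0, 0], [0, 0, 0, 0, 0, 0]]}' > mv.in && python3 inch.py mv.in
python3 - <<'E'
from h import *
plan(ins(0),RT)
d=robot.snapshot("side")
cv2.imwrite("pics/s3.png",cv2.resize(d[190:250,290:370],None,fx=10,fy=10,interpolation=cv2.INTER_CUBIC))
E
```

```text
time_s: 6.9
ee_pos: [0.5127, -0.1957, 0.26]
ee_rot: [-0.259, 0.064, 0.964, 0.017]
wrist_force: [0.0, -0.3, -0.4]
finger_gap: 0.105
grasp_force: 35.0
t 6.9 pos [ 0.5127 -0.1957  0.26  ] F [ 0.0086 -0.309  -0.3967] gap 0.10518959191731371 grip 34.97625320451334
rotvec [-0.0005 -0.0017  0.0002] norm 0.0017847939306641816
d now-axes [-0.0099  0.0007  0.0009] d target-axes [-0.0099  0.0007  0.0009] n 0.009966492852279124
```

View pics/s3.png

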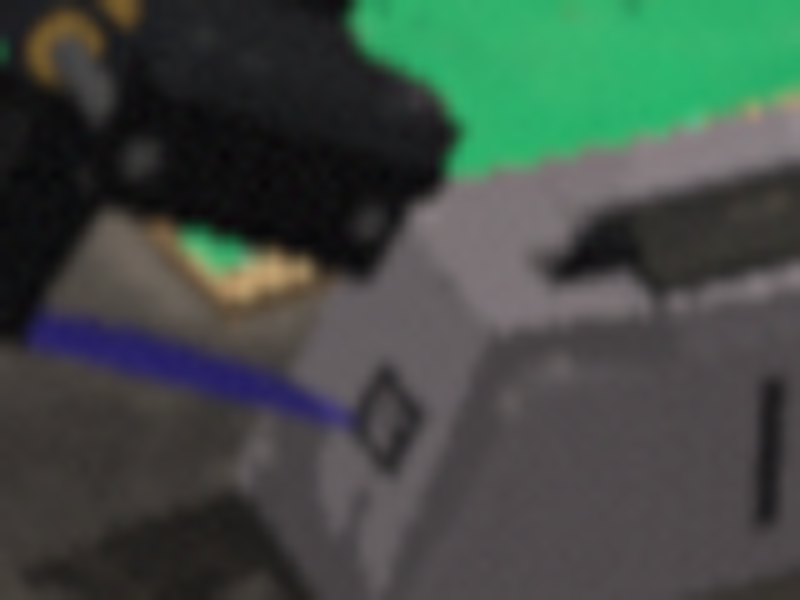

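The tip is at crop (355,422) and the slot centre at (388,418). The body axis lines up, and the tip sits slightly low, which fits a chisel taper. I'll enter slowly.

```bash
echo '{"deltas": [[-0.005, 0.0007, 0, 0, 0, 0], [-0.005, 0, 0, 0, 0, 0], [-0.004, 0, 0, 0, 0, 0], [0, 0, 0, 0, 0, 0]]}' > mv.in && python3 inch.py mv.in; echo '{"deltas": [[-0.004, 0, 0, 0, 0, 0], [-0.004, 0, 0, 0, 0, 0], [-0.004, 0, 0, 0, 0, 0], [0, 0, 0, 0, 0, 0]]}' > mv.in && python3 inch.py mv.in;  echo '{"deltas": [[-0.003, 0, 0, 0, 0, 0], [-0.003, 0, 0, 0, 0, 0], [-0.003, 0, 0, 0, 0, 0], [0, 0, 0, 0, 0, 0], [0, 0, 0, 0, 0, 0]]}' > mv.in && python3 inch.py mv.in
python3 -c "
from h import *
plan(ins(.035),RT);s=robot.state();print(rot(s['ee_rot']).inv().apply(s['wrist_force']))"
```

```text
time_s: 7.35
ee_pos: [0.5254, -0.1967, 0.2523]
ee_rot: [-0.259, 0.064, 0.964, 0.017]
wrist_force: [-0.1, -0.7, -0.9]
finger_gap: 0.108
grasp_force: 35.0
time_s: 7.75
ee_pos: [0.5357, -0.1981, 0.2463]
ee_rot: [-0.259, 0.064, 0.964, 0.017]
wrist_force: [0.4, -0.2, -0.0]
finger_gap: 0.104
grasp_force: 35.0
time_s: 8.25
ee_pos: [0.5431, -0.1991, 0.242]
ee_rot: [-0.259, 0.064, 0.964, 0.017]
wrist_force: [0.6, 0.4, -0.9]
finger_gap: 0.111
grasp_force: 35.0
t 8.25 pos [ 0.5431 -0.1991  0.242 ] F [ 0.6116  0.4081 -0.9186] gap 0.11098989189440454 grip 34.97622203431092
rotvec [-0.0003 -0.0018  0.0002] norm 0.0018146875963560942
d now-axes [-0.0094  0.0001  0.0007] d target-axes [-0.0094  0.0001  0.0007] n 0.009406539606709872
[-0.9382  0.486   0.5179]
```

```bash
echo '{"deltas": [[-0.003, 0, 0, 0, 0, 0], [-0.003, 0, 0, 0, 0, 0], [-0.002, 0, 0, 0, 0, 0], [0, 0, 0, 0, 0, 0]]}' > mv.in && python3 inch.py mv.in; echo '{"deltas": [[-0.002, 0, 0, 0, 0, 0], [-0.001, 0, 0, 0, 0, 0], [-0.001, 0, 0, 0, 0, 0], [0, 0, 0, 0, 0, 0], [0, 0, 0, 0, 0, 0]]}' > mv.in && python3 inch.py mv.in;echo '{"deltas": [[-0.001, 0, 0, 0, 0, 0], [-0.001, 0, 0, 0, 0, 0], [-0.001, 0, 0, 0, 0, 0], [0, 0, 0, 0, 0, 0], [0, 0, 0, 0, 0, 0]]}' > mv.in && python3 inch.py mv.in
python3 -c "
from h import *
plan(ins(.035),RT);s=robot.state();print(rot(s['ee_rot']).inv().apply(s['wrist_force']))"
```

```text
time_s: 8.65
ee_pos: [0.5502, -0.2, 0.2379]
ee_rot: [-0.259, 0.064, 0.964, 0.017]
wrist_force: [-0.0, -0.2, -0.1]
finger_gap: 0.106
grasp_force: 35.0
time_s: 9.15
ee_pos: [0.5533, -0.2005, 0.236]
ee_rot: [-0.259, 0.064, 0.964, 0.017]
wrist_force: [-2.0, 1.1, 1.3]
finger_gap: 0.108
grasp_force: 35.0
time_s: 9.65
ee_pos: [0.5561, -0.2008, 0.2345]
ee_rot: [-0.259, 0.064, 0.964, 0.017]
wrist_force: [-2.1, -0.1, 0.6]
finger_gap: 0.109
grasp_force: 35.0
t 9.65 pos [ 0.5561 -0.2008  0.2345] F [-2.146  -0.0693  0.6032] gap 0.10937601605280146 grip 34.98494723229669
rotvec [-0.0004 -0.0015  0.0002] norm 0.0015367266798483516
d now-axes [0.0056 0.0001 0.0007] d target-axes [0.0056 0.0001 0.0007] n 0.005682721320271905
[ 2.1348 -0.3542  0.5397]
```

```bash
echo '{"deltas": [[-0.001, 0, 0, 0, 0, 0], [-0.001, 0, 0, 0, 0, 0], [-0.001, 0, 0, 0, 0, 0], [0, 0, 0, 0, 0, 0], [0, 0, 0, 0, 0, 0]]}' > mv.in && python3 inch.py mv.in
echo '{"deltas": [[-0.001, 0, 0, 0, 0, 0], [0, 0, 0, 0, 0, 0], [0, 0, 0, 0, 0, 0], [0, 0, 0, 0, 0, 0], [0, 0, 0, 0, 0, 0]]}' > mv.in && python3 inch.py mv.in
python3 - <<'E'
from h import *
plan(ins(.035),RT)
d=robot.snapshot("side")
cv2.imwrite("pics/s4.png",cv2.resize(d[175:250,300:420],None,fx=6,fy=6,interpolation=cv2.INTER_CUBIC))
E
```

```text
time_s: 10.15
ee_pos: [0.5585, -0.2012, 0.233]
ee_rot: [-0.259, 0.064, 0.964, 0.017]
wrist_force: [-2.4, 0.1, 1.3]
finger_gap: 0.106
grasp_force: 35.0
time_s: 10.65
ee_pos: [0.5594, -0.2013, 0.2326]
ee_rot: [-0.259, 0.064, 0.964, 0.017]
wrist_force: [-3.7, 0.8, 1.8]
finger_gap: 0.107
grasp_force: 35.0
t 10.65 pos [ 0.5594 -0.2013  0.2326] F [-3.7263  0.829   1.834 ] gap 0.1071324002445701 grip 34.987161696190014
rotvec [-0.0004 -0.0015  0.0002] norm 0.0016038154377267736
d now-axes [0.0095 0.0001 0.0008] d target-axes [0.0095 0.0001 0.0007] n 0.009572626580778388
```

View pics/s4.png

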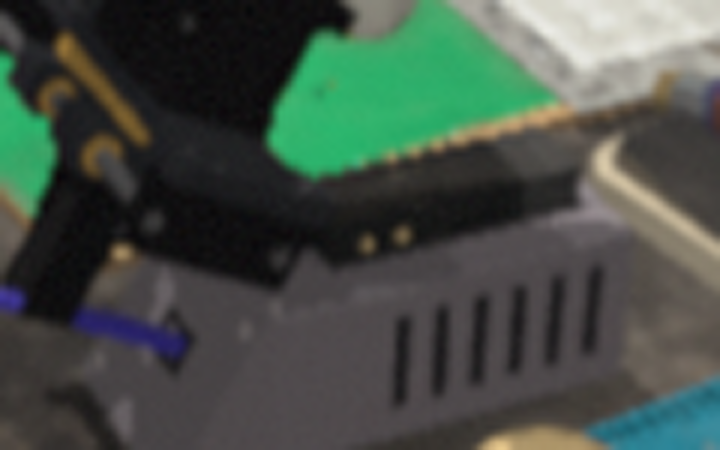

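The pack has sprung up: its side and gold contacts, at crop (365,240) and (400,235), stand above the case, and the spudger is in the slot. I'll withdraw and carry the spudger back.

```bash
echo '{"deltas": [[0.005, 0, 0, 0, 0, 0], [0.01, 0, 0, 0, 0, 0], [0.015, 0, 0, 0, 0, 0], [0.02, 0, 0, 0, 0, 0], [0.03, 0, 0, 0, 0, 0], [0.03, 0, 0, 0, 0, 0], [0, 0, 0, 0, 0, 0]]}' > mv.in && python3 inch.py mv.in
python3 -c "
from h import *
plan([.4582,.0325,.23],down(2.061))"
```

```text
time_s: 11.4
ee_pos: [0.4635, -0.1884, 0.2899]
ee_rot: [-0.258, 0.065, 0.964, 0.017]
wrist_force: [0.6, 0.3, -0.6]
finger_gap: 0.106
grasp_force: 35.0
t 11.4 pos [ 0.4635 -0.1884  0.2899] F [ 0.5657  0.2979 -0.5864] gap 0.10576391525053555 grip 34.976283512078226
rotvec [-0.2484 -0.4821  0.924 ] norm 1.0713412766853498
d now-axes [0.0004 0.2183 0.069 ] d target-axes [0.1974 0.0993 0.0599] n 0.22894412024475233
```

```bash
echo '{"deltas": [[0, 0.0364, 0, 0, 0, 0], [0, 0.0364, 0, 0, 0, 0], [0, 0.0364, 0, 0, 0, 0], [0, 0.0364, 0, 0, 0, 0], [0, 0.0364, 0, 0, 0, 0], [0, 0.0364, 0, 0, 0, 0], [0, 0, 0, -0.031, -0.0603, 0.1155], [0, 0, 0, -0.031, -0.0603, 0.1155], [0, 0, 0, -0.031, -0.0603, 0.1155], [0, 0, 0, -0.031, -0.0603, 0.1155], [0, 0, 0, -0.031, -0.0603, 0.1155], [0, 0, 0, -0.031, -0.0603, 0.1155], [0, 0, 0, -0.031, -0.0603, 0.1155], [0, 0, 0, -0.031, -0.0603, 0.1155], [0, 0, 0.02, 0, 0, 0], [0, 0, 0.02, 0, 0, 0], [0, 0, 0.02, 0, 0, 0], [0, 0, 0, 0, 0, 0], [0, 0, 0, 0, 0, 0]]}' > mv.in && python3 inch.py mv.in
python3 -c "
from h import *
plan([.4582,.0325,.186],down(2.061))"
```

```text
time_s: 13.3
ee_pos: [0.4942, 0.028, 0.2278]
ee_rot: [-0.001, 0.514, 0.858, -0.0]
wrist_force: [0.3, 0.1, 0.4]
finger_gap: 0.107
grasp_force: 35.0
t 13.3 pos [0.4942 0.028  0.2278] F [0.3032 0.0671 0.3542] gap 0.10686199737634126 grip 34.976460261968896
rotvec [-0.0015 -0.002   0.0006] norm 0.0026324176307736705
d now-axes [ 0.0209 -0.0296  0.0419] d target-axes [ 0.021  -0.0296  0.0418] n 0.055391096366069356
```

```bash
echo '{"deltas": [[0.021, -0.0296, 0.012, 0, 0, 0], [0, 0, 0.012, 0, 0, 0], [0, 0, 0.008, 0, 0, 0], [0, 0, 0.005, 0, 0, 0], [0, 0, 0.003, 0, 0, 0], [0, 0, 0.001, 0, 0, 0], [0, 0, 0.001, 0, 0, 0], [0, 0, 0, 0, 0, 0], [0, 0, 0, 0, 0, 0]]}' > mv.in && python3 inch.py mv.in
python3 -c "
from h import *
plan([.4582,.0325,.185],down(2.061))"
```

```text
time_s: 14.2
ee_pos: [0.4581, 0.0325, 0.186]
ee_rot: [-0.001, 0.514, 0.858, -0.0]
wrist_force: [0.8, -0.6, -0.2]
finger_gap: 0.11
grasp_force: 35.0
t 14.2 pos [0.4581 0.0325 0.186 ] F [ 0.83   -0.6325 -0.1598] gap 0.10959868369421215 grip 34.976576924091205
rotvec [-0.0013 -0.0017  0.0006] norm 0.002193097648041143
d now-axes [-0.      0.0001  0.001 ] d target-axes [-0.      0.0001  0.001 ] n 0.0009646693061965368
```

```bash
echo '{"deltas": [[0, 0, 0.001, 0, 0, 0], [0, 0, 0, 0, 0, 0]]}' > mv.in && python3 inch.py mv.in; echo '{"deltas": [[0, 0, 0, 0, 0, 0], [0, 0, 0, 0, 0, 0], [0, 0, 0, 0, 0, 0], [0, 0, 0, 0, 0, 0], [0, 0, 0, 0, 0, 0]]}' > mv.in && python3 inch.py mv.in 0.5; echo '{"deltas": [[0, 0, -0.01, 0, 0, 0], [0, 0, -0.03, 0, 0, 0], [0, 0, -0.04, 0, 0, 0], [0, 0, -0.05, 0, 0, 0], [0, 0, -0.05, 0, 0, 0], [0, 0, 0, 0, 0, 0]]}' > mv.in && python3 inch.py mv.in 1.0
python3 -c "
from h import *
plan(PI_+RI.apply([.035,0,0])+[0,0,.36],down(np.pi+YI))"
```

```text
time_s: 14.4
ee_pos: [0.4581, 0.0325, 0.185]
ee_rot: [-0.001, 0.514, 0.858, -0.0]
wrist_force: [0.3, 0.0, 0.3]
finger_gap: 0.11
grasp_force: 35.0
time_s: 14.9
ee_pos: [0.4579, 0.0325, 0.1847]
ee_rot: [-0.001, 0.514, 0.858, -0.0]
wrist_force: [-0.3, 0.4, 0.2]
finger_gap: 0.452
grasp_force: 0.0
time_s: 15.5
ee_pos: [0.4606, 0.0322, 0.3736]
ee_rot: [0.005, 0.514, 0.858, 0.003]
wrist_force: [0.7, 0.2, 0.5]
finger_gap: 0.945
grasp_force: 0.0
t 15.5 pos [0.4606 0.0322 0.3736] F [0.6734 0.1697 0.5069] gap 0.9449770745667334 grip 0.0
rotvec [ 0.0069  0.011  -0.9461] norm 0.9461488558180547
d now-axes [-0.3043  0.049   0.0161] d target-axes [-0.2179 -0.2182  0.0136] n 0.3086330407030782
```

```bash
echo '{"deltas": [[0, 0, 0, 0, 0, -0.1355], [0, 0, 0, 0, 0, -0.1355], [0, 0, 0, 0, 0, -0.1355], [0, 0, 0, 0, 0, -0.1355], [0, 0, 0, 0, 0, -0.1355], [0, 0, 0, 0, 0, -0.1355], [0, 0, 0, 0, 0, -0.1355], [-0.0272, -0.0273, 0.0015, 0, 0, 0], [-0.0272, -0.0273, 0.0015, 0, 0, 0], [-0.0272, -0.0273, 0.0015, 0, 0, 0], [-0.0272, -0.0273, 0.0015, 0, 0, 0], [-0.0272, -0.0273, 0.0015, 0, 0, 0], [-0.0272, -0.0273, 0.0015, 0, 0, 0], [-0.0272, -0.0273, 0.0015, 0, 0, 0], [-0.0272, -0.0273, 0.0015, 0, 0, 0], [0, 0, 0, 0, 0, 0], [0, 0, 0, 0, 0, 0], [0, 0, 0, 0, 0, 0]]}' > mv.in && python3 inch.py mv.in
python3 - <<'E'
from h import *
plan(PI_+RI.apply([.035,0,0])+[0,0,.2605],down(np.pi+YI))
s=robot.state();w=robot.snapshot("wrist");cv2.imwrite("pics/w5.png",w);c=cam("wrist",s)
M=np.array([[-.024,.0205,.095],[-.024,-.0205,.095],[-.067,0,.075],[.094,.0205,.095],[.094,-.0205,.095]])
for p in proj(c,PI_+RI.apply(M)):print(p);cv2.circle(w,tuple(int(v) for v in p.round()),3,(0,0,255),1)
for p in proj(cam("top"),PI_+RI.apply(M)):print(p)
cv2.imwrite("pics/w5m.png",w)
E
```

```text
time_s: 17.3
ee_pos: [0.645, -0.212, 0.3521]
ee_rot: [-0.002, 0.065, 0.998, 0.001]
wrist_force: [-0.6, 0.7, 0.2]
finger_gap: 1.0
grasp_force: 0.0
t 17.3 pos [ 0.645  -0.212   0.3521] F [-0.6031  0.7328  0.212 ] gap 1.000400812128122 grip 0.0
rotvec [ 0.0011 -0.0031  0.0026] norm 0.004204341345825797
d now-axes [-0.0029 -0.0009  0.0915] d target-axes [-0.0026 -0.0008  0.0916] n 0.09159450073932611
[357.5811 135.5851]
[297.7537 135.4353]
[327.7943  71.7329]
[353.7156 290.2746]
[300.902 290.193]
[365.1482 183.0778]
[380.4112 185.4651]
[369.549  200.9901]
[371.4446 140.3083]
[386.5342 142.6335]
```

View pics/w5m.png

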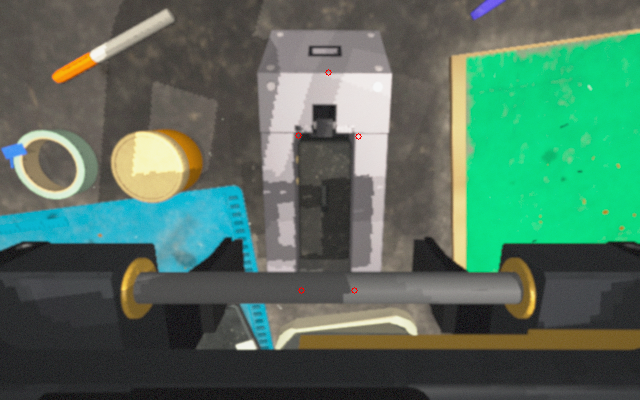

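The marked wrist view shows the pack's near end at about row 135, columns 298–355, as predicted. The spudger lies by (490,8). I'll check edge widths numerically.

```bash
python3 - <<'E'
from h import *
w=cv2.imread("pics/w5.png").astype(float).mean(2)
for r in(160,240):print(r,w[r-2:r+3,285:365:1].mean(0).astype(int).tolist())
s=robot.state();c=cam("wrist",s)
for z in(.095,.075):print(z,proj(c,PI_+RI.apply([[x,y,z] for x in(-.01,.055) for y in(.0205,-.0205,.0225,-.0225)])).round(1).tolist())
E
```

```text
160 [208, 200, 194, 186, 182, 180, 176, 164, 142, 114, 103, 114, 111, 88, 69, 68, 72, 74, 73, 73, 73, 73, 76, 74, 74, 74, 74, 74, 72, 74, 77, 78, 79, 78, 78, 78, 77, 76, 77, 79, 77, 78, 78, 76, 78, 79, 81, 85, 85, 86, 88, 89, 88, 86, 83, 81, 79, 79, 80, 83, 84, 84, 85, 83, 74, 67, 69, 78, 104, 150, 193, 214, 218, 219, 218, 219, 219, 220, 220, 220]
240 [184, 186, 185, 185, 184, 187, 186, 184, 174, 148, 116, 92, 82, 74, 63, 60, 62, 66, 69, 69, 70, 70, 71, 74, 74, 74, 72, 70, 69, 70, 71, 70, 70, 70, 68, 64, 55, 51, 47, 47, 49, 49, 50, 51, 51, 54, 48, 51, 48, 49, 49, 51, 47, 48, 46, 47, 50, 51, 49, 48, 48, 46, 46, 48, 62, 73, 88, 102, 115, 120, 122, 121, 122, 122, 121, 121, 121, 120, 121, 120]
0.095 [[356.8, 155.9], [297.9, 155.7], [359.6, 155.9], [295.1, 155.7], [354.6, 243.1], [299.7, 242.9], [357.2, 243.1], [297.0, 242.9]]
0.075 [[354.6, 152.6], [300.2, 152.4], [357.2, 152.6], [297.5, 152.4], [352.6, 233.8], [301.7, 233.7], [355.1, 233.8], [299.2, 233.7]]
```

```bash
python3 - <<'E'
from h import *
a=cv2.imread("pics/side0.png").astype(float).mean(2);b=robot.snapshot("side").astype(float).mean(2)
c=cam("side")
for x in(.0,.03,.06,.08):
    p=proj(c,PI_+RI.apply([[x,-.0205,.095],[x,-.0205,.075],[x,-.0475,.075]]));u=int(p[1,0])
    print(x,p.round(1).tolist());print(a[190:235,u].astype(int).tolist());print(b[190:235,u].astype(int).tolist())
E
```

```text
0.0 [[363.7, 209.8], [363.4, 216.6], [368.5, 222.3]]
[100, 98, 98, 102, 102, 101, 100, 99, 98, 98, 105, 119, 131, 135, 134, 133, 122, 95, 60, 50, 55, 59, 53, 52, 53, 50, 44, 61, 103, 129, 134, 135, 135, 131, 111, 79, 67, 68, 68, 69, 68, 69, 69, 69, 70]
[104, 105, 105, 107, 109, 108, 105, 105, 106, 106, 106, 88, 49, 23, 25, 30, 38, 47, 46, 43, 32, 22, 19, 22, 33, 41, 38, 45, 86, 119, 131, 133, 130, 112, 87, 73, 72, 72, 73, 74, 74, 74, 73, 71, 74]
0.03 [[374.5, 207.1], [374.1, 213.9], [379.4, 219.5]]
[97, 99, 97, 96, 94, 96, 103, 112, 118, 125, 131, 134, 133, 130, 108, 70, 47, 47, 46, 49, 49, 51, 49, 43, 55, 98, 130, 136, 134, 135, 133, 113, 81, 69, 67, 59, 44, 40, 37, 38, 39, 42, 42, 42, 43]
[105, 106, 104, 102, 99, 101, 108, 118, 107, 72, 36, 22, 29, 35, 42, 45, 42, 34, 25, 21, 23, 19, 21, 23, 35, 61, 73, 73, 73, 67, 67, 70, 71, 72, 71, 60, 48, 41, 39, 41, 42, 44, 45, 42, 45]
0.06 [[385.1, 204.6], [384.6, 211.3], [390.1, 216.7]]
[99, 99, 99, 106, 125, 140, 144, 139, 133, 134, 133, 121, 95, 77, 74, 75, 75, 72, 62, 52, 48, 48, 79, 116, 132, 134, 133, 133, 122, 99, 74, 67, 66, 65, 63, 64, 63, 61, 61, 59, 59, 58, 57, 57, 55]
[106, 107, 106, 114, 131, 144, 126, 73, 42, 41, 39, 37, 36, 43, 41, 35, 22, 20, 18, 17, 17, 32, 72, 107, 122, 118, 100, 78, 71, 73, 73, 71, 69, 68, 68, 67, 68, 65, 64, 62, 63, 62, 61, 61, 61]
0.08 [[392.1, 202.9], [391.5, 209.6], [397.1, 214.9]]
[109, 112, 135, 145, 135, 107, 80, 77, 84, 100, 119, 128, 120, 99, 76, 69, 72, 71, 70, 65, 76, 107, 129, 134, 134, 133, 127, 105, 76, 69, 64, 62, 58, 58, 56, 52, 47, 48, 44, 41, 36, 32, 34, 34, 36]
[115, 119, 142, 153, 143, 114, 87, 76, 71, 67, 68, 67, 65, 60, 45, 39, 38, 38, 37, 38, 51, 68, 76, 76, 77, 77, 77, 76, 73, 72, 67, 64, 61, 60, 59, 55, 53, 48, 48, 43, 40, 37, 37, 35, 38]
```

The numbers show the pack's top edge has moved up 5–6 px, so it is raised. I'll descend, grip softly and check.

```bash
echo '{"deltas": [[-0.0028, -0.002, 0.02, 0, 0, 0], [0, 0, 0.025, 0, 0, 0], [0, 0, 0.02, 0, 0, 0], [0, 0, 0.012, 0, 0, 0], [0, 0, 0.008, 0, 0, 0], [0, 0, 0.004, 0, 0, 0], [0, 0, 0.002, 0, 0, 0], [0, 0, 0, 0, 0, 0]]}' > mv.in && python3 inch.py mv.in
echo '{"deltas": [[0, 0, 0, 0, 0, 0], [0, 0, 0, 0, 0, 0], [0, 0, 0, 0, 0, 0], [0, 0, 0, 0, 0, 0], [0, 0, 0, 0, 0, 0], [0, 0, 0, 0, 0, 0], [0, 0, 0, 0, 0, 0], [0, 0, 0, 0, 0, 0], [0, 0, 0, 0, 0, 0], [0, 0, 0, 0, 0, 0]]}' > mv.in && python3 inch.py mv.in 0.0 18
python3 -c "
from h import *
plan(PI_+RI.apply([.035,0,0])+[0,0,.2605],down(np.pi+YI))"
```

```text
time_s: 18.2
ee_pos: [0.648, -0.215, 0.2618]
ee_rot: [-0.001, 0.066, 0.998, 0.0]
wrist_force: [-0.8, -0.1, 0.0]
finger_gap: 0.998
grasp_force: 0.0
time_s: 19.2
ee_pos: [0.6477, -0.2149, 0.2611]
ee_rot: [-0.001, 0.066, 0.998, 0.0]
wrist_force: [-0.4, -0.1, 0.8]
finger_gap: 0.46
grasp_force: 18.0
t 19.2 pos [ 0.6477 -0.2149  0.2611] F [-0.3962 -0.1166  0.8111] gap 0.45977882600408615 grip 17.994281351566315
rotvec [ 0.0006 -0.0024  0.0022] norm 0.0033448651196263846
d now-axes [0.0004 0.0018 0.0006] d target-axes [0.0004 0.0018 0.0006] n 0.00195918490283641
```

```bash
echo '{"deltas": [[0, 0, -0.005, 0, 0, 0], [0, 0, -0.01, 0, 0, 0], [0, 0, -0.01, 0, 0, 0], [0, 0, -0.015, 0, 0, 0], [0, 0, -0.02, 0, 0, 0], [0, 0, -0.02, 0, 0, 0], [0, 0, -0.02, 0, 0, 0], [0, 0, 0, 0, 0, 0], [0, 0, 0, 0, 0, 0]]}' > mv.in && python3 inch.py mv.in
python3 -c "
from h import *
Rt=down(np.pi/2+.0204)
plan([.4798,.3215,.30],Rt)"
```

```text
time_s: 20.1
ee_pos: [0.648, -0.2151, 0.3622]
ee_rot: [-0.0, 0.066, 0.998, 0.0]
wrist_force: [0.3, -0.4, -1.8]
finger_gap: 0.459
grasp_force: 18.0
t 20.1 pos [ 0.648  -0.2151  0.3622] F [ 0.2776 -0.4027 -1.8371] gap 0.45932972696579527 grip 17.988536953926086
rotvec [-0.0004 -0.0006  1.419 ] norm 1.4189717020792496
d now-axes [0.237  0.5099 0.0624] d target-axes [ 0.5399 -0.1572  0.0622] n 0.5657442114552379
```

```bash
echo '{"deltas": [[0, 0, 0, 0, 0, 0.1], [0, 0, 0, 0, 0, 0.1], [0, 0, 0, 0, 0, 0.1], [0, 0, 0, 0, 0, 0.1], [0, 0, 0, 0, 0, 0.1], [0, 0, 0, 0, 0, 0.1], [0, 0, 0, 0, 0, 0.1], [0, 0, 0, 0, 0, 0.1], [0, 0, 0, 0, 0, 0.1], [0, 0, 0, 0, 0, 0.1], [0, 0, 0, 0, 0, 0.1], [0, 0, 0, 0, 0, 0.1], [0, 0, 0, 0, 0, 0.1], [0, 0, 0, 0, 0, 0.1], [0, 0, 0, 0, 0, 0.019], [0, 0, 0, 0, 0, 0]]}' > mv.in && python3 inch.py mv.in
echo '{"deltas": [[0.015, -0.004, 0, 0, 0, 0], [0.03, -0.009, 0, 0, 0, 0], [0.03, -0.009, 0, 0, 0, 0], [0.03, -0.009, 0, 0, 0, 0], [0.03, -0.009, 0, 0, 0, 0], [0.03, -0.009, 0, 0, 0, 0], [0.03, -0.009, 0, 0, 0, 0], [0.03, -0.009, 0, 0, 0, 0], [0.03, -0.009, 0, 0, 0, 0], [0.03, -0.009, 0, 0, 0, 0], [0.03, -0.009, 0, 0, 0, 0], [0.03, -0.009, 0, 0, 0, 0], [0.03, -0.009, 0, 0, 0, 0], [0.03, -0.009, 0, 0, 0, 0], [0.03, -0.009, 0, 0, 0, 0], [0.03, -0.009, 0, 0, 0, 0], [0.03, -0.009, 0, 0, 0, 0], [0.03, -0.009, 0, 0, 0, 0], [0.015, -0.004, 0, 0, 0, 0], [0, 0, 0, 0, 0, 0]]}' > mv.in && python3 inch.py mv.in
echo '{"deltas": [[0, 0, 0, 0, 0, 0], [0, 0, 0, 0, 0, 0]]}' > mv.in && python3 inch.py mv.in
python3 - <<'E'
from h import *
plan([.4798,.3215,.198],down(np.pi/2+.0204))
s=robot.state();b=robot.snapshot("side");cv2.imwrite("pics/s6.png",b)
# pack underside from the wrist view is hidden; compare pack silhouette in side view
p=s["ee_pos"];c=cam("side")
for dy in(-.03,.03):
    q=proj(c,[[p[0],p[1]+dy,p[2]-k] for k in(.164,.182,.192,.2)]);u=int(round(q[1,0]));v=int(q[0,1])-8
    print(u,v,q[:,1].round(1),b[v:v+30,u].mean(1).astype(int).tolist())
E
```

```text
time_s: 21.7
ee_pos: [0.6476, -0.2149, 0.3598]
ee_rot: [-0.002, 0.699, 0.715, -0.001]
wrist_force: [-0.3, -0.9, -1.8]
finger_gap: 0.458
grasp_force: 18.0
time_s: 23.7
ee_pos: [0.4746, 0.3234, 0.3619]
ee_rot: [-0.001, 0.698, 0.716, -0.0]
wrist_force: [0.8, -0.5, -1.0]
finger_gap: 0.454
grasp_force: 18.0
time_s: 23.9
ee_pos: [0.4761, 0.3207, 0.3619]
ee_rot: [-0.001, 0.7, 0.714, -0.001]
wrist_force: [-0.4, -0.3, -2.8]
finger_gap: 0.458
grasp_force: 18.0
t 23.9 pos [0.4761 0.3207 0.3619] F [-0.4466 -0.2716 -2.8414] gap 0.45846701000670315 grip 17.98839122056961
rotvec [-0.0023 -0.0004 -0.0005] norm 0.0024171200880152015
d now-axes [0.0006 0.004  0.1639] d target-axes [0.0007 0.0037 0.1639] n 0.16394242962875644
237 111 [119.2 124.5 127.5 129.8] [94, 94, 94, 86, 54, 30, 24, 21, 22, 31, 38, 40, 42, 38, 35, 35, 33, 33, 34, 39, 59, 83, 98, 98, 98, 98, 97, 97, 97, 99]
231 106 [114.  119.2 122.1 124.4] [123, 123, 123, 123, 122, 116, 83, 52, 45, 57, 53, 38, 28, 25, 26, 26, 31, 29, 28, 24, 24, 26, 40, 53, 60, 63, 64, 78, 100, 107]
```

```bash
echo '{"deltas": [[0.0007, 0.0037, 0.01, 0, 0, 0], [0, 0, 0.025, 0, 0, 0], [0, 0, 0.03, 0, 0, 0], [0, 0, 0.03, 0, 0, 0], [0, 0, 0.025, 0, 0, 0], [0, 0, 0.015, 0, 0, 0], [0, 0, 0.01, 0, 0, 0], [0, 0, 0.008, 0, 0, 0], [0, 0, 0.004, 0, 0, 0], [0, 0, 0, 0, 0, 0], [0, 0, 0, 0, 0, 0], [0, 0, 0, 0, 0, 0]]}' > mv.in && python3 inch.py mv.in
echo '{"deltas": [[0, 0, 0.001, 0, 0, 0], [0, 0, 0.001, 0, 0, 0], [0, 0, 0, 0, 0, 0], [0, 0, 0, 0, 0, 0]]}' > mv.in && python3 inch.py mv.in
echo '{"deltas": [[0, 0, 0.001, 0, 0, 0], [0, 0, 0.001, 0, 0, 0], [0, 0, 0, 0, 0, 0], [0, 0, 0, 0, 0, 0]]}' > mv.in && python3 inch.py mv.in
```

```text
time_s: 25.15
ee_pos: [0.4797, 0.3227, 0.206]
ee_rot: [-0.001, 0.7, 0.714, 0.0]
wrist_force: [0.1, -0.0, -1.8]
finger_gap: 0.461
grasp_force: 18.0
time_s: 25.55
ee_pos: [0.4792, 0.3225, 0.2029]
ee_rot: [-0.001, 0.7, 0.714, -0.001]
wrist_force: [-0.4, -0.7, -1.5]
finger_gap: 0.454
grasp_force: 18.0
time_s: 25.95
ee_pos: [0.4793, 0.3225, 0.2009]
ee_rot: [-0.001, 0.7, 0.714, -0.001]
wrist_force: [0.2, 0.3, -1.8]
finger_gap: 0.454
grasp_force: 18.0
```

```bash
for k in 1; do echo '{"deltas": [[0, 0, 0.001, 0, 0, 0], [0, 0, 0.001, 0, 0, 0], [0, 0, 0.001, 0, 0, 0], [0, 0, 0, 0, 0, 0], [0, 0, 0, 0, 0, 0]]}' > mv.in && python3 inch.py mv.in; done
echo '{"deltas": [[0, 0, 0.0007, 0, 0, 0], [0, 0, 0, 0, 0, 0], [0, 0, 0, 0, 0, 0]]}' > mv.in && python3 inch.py mv.in
echo '{"deltas": [[0, 0, 0.0007, 0, 0, 0], [0, 0, 0, 0, 0, 0], [0, 0, 0, 0, 0, 0]]}' > mv.in && python3 inch.py mv.in
echo '{"deltas": [[0, 0, 0.0007, 0, 0, 0], [0, 0, 0, 0, 0, 0], [0, 0, 0, 0, 0, 0]]}' > mv.in && python3 inch.py mv.in
```

```text
time_s: 26.45
ee_pos: [0.4793, 0.3225, 0.1979]
ee_rot: [-0.001, 0.7, 0.714, -0.001]
wrist_force: [-0.5, 0.2, -1.3]
finger_gap: 0.457
grasp_force: 18.0
time_s: 26.75
ee_pos: [0.4793, 0.3225, 0.1973]
ee_rot: [-0.001, 0.7, 0.714, -0.0]
wrist_force: [0.1, 0.4, -1.0]
finger_gap: 0.455
grasp_force: 18.0
time_s: 27.05
ee_pos: [0.4793, 0.3225, 0.1965]
ee_rot: [-0.001, 0.7, 0.714, -0.0]
wrist_force: [-0.5, 0.5, -2.1]
finger_gap: 0.458
grasp_force: 18.0
time_s: 27.35
ee_pos: [0.4794, 0.3225, 0.1961]
ee_rot: [-0.001, 0.7, 0.714, -0.0]
wrist_force: [-0.7, -1.6, 1.7]
finger_gap: 0.456
grasp_force: 18.0
```

Touchdown. I'll press down very slightly, open a little and rise.

```bash
echo '{"deltas": [[0, 0, 0.0004, 0, 0, 0], [0, 0, 0, 0, 0, 0], [0, 0, 0, 0, 0, 0]]}' > mv.in && python3 inch.py mv.in; echo '{"deltas": [[0, 0, 0, 0, 0, 0], [0, 0, 0, 0, 0, 0], [0, 0, 0, 0, 0, 0], [0, 0, 0, 0, 0, 0]]}' > mv.in && python3 inch.py mv.in 0.6
echo '{"deltas": [[0, 0, -0.005, 0, 0, 0], [0, 0, -0.01, 0, 0, 0], [0, 0, -0.02, 0, 0, 0], [0, 0, -0.04, 0, 0, 0], [0, 0, -0.05, 0, 0, 0], [0, 0, -0.04, 0, 0, 0], [0.04, 0, 0, 0, 0, 0], [0.04, 0, 0, 0, 0, 0], [0.04, 0, 0, 0, 0, 0], [0, 0, 0, 0, 0, 0], [0, 0, 0, 0, 0, 0]]}' > mv.in && python3 inch.py mv.in
python3 - <<'E'
from h import *
t=robot.snapshot("top");cv2.imwrite("pics/t7.png",t);c=cam("top")
g=t.astype(int);roi=g[195:250,145:225];m=roi.max(2)<75
q=proj(c,np.array([.4798,.3215,0])+[[.0205,.059,.03],[.0205,-.059,.03],[-.0205,-.059,.03],[-.0205,.059,.03]])
print(q.round(1).tolist())
for r in range(205,244,3):print(r,t[r,145:225:2].mean(1).astype(int).tolist())
hsv=g[...,0]-np.maximum(g[...,1],g[...,2]);m=hsv[200:250,265:335]>25
ys,xs=np.nonzero(m);P=back(c,np.c_[xs+265,ys+200],.004);print("spudger",P.mean(0),len(xs),P.min(0),P.max(0))
E
```

```text
time_s: 27.65
ee_pos: [0.4794, 0.3225, 0.1961]
ee_rot: [-0.001, 0.7, 0.714, -0.0]
wrist_force: [-1.9, -1.9, 5.0]
finger_gap: 0.456
grasp_force: 18.0
time_s: 28.05
ee_pos: [0.4793, 0.3225, 0.1953]
ee_rot: [-0.001, 0.7, 0.714, -0.0]
wrist_force: [0.6, -1.6, -0.2]
finger_gap: 0.594
grasp_force: 0.0
time_s: 29.15
ee_pos: [0.4768, 0.443, 0.361]
ee_rot: [-0.001, 0.699, 0.715, -0.0]
wrist_force: [-0.4, -0.1, 0.5]
finger_gap: 0.603
grasp_force: 0.0
[[158.8, 214.4], [201.5, 215.4], [200.6, 230.2], [157.7, 229.2]]
205 [58, 64, 67, 86, 71, 172, 171, 171, 174, 176, 176, 179, 167, 160, 162, 160, 162, 161, 213, 237, 236, 237, 160, 163, 163, 165, 164, 165, 163, 164, 165, 173, 172, 83, 56, 58, 59, 70, 83, 85]
208 [55, 57, 62, 67, 73, 89, 119, 148, 150, 149, 150, 149, 149, 149, 150, 150, 151, 149, 150, 150, 149, 150, 149, 150, 150, 152, 151, 151, 150, 152, 152, 151, 139, 67, 46, 52, 51, 57, 58, 84]
211 [62, 56, 57, 66, 81, 89, 121, 143, 146, 145, 146, 145, 234, 146, 148, 148, 149, 149, 150, 149, 149, 149, 150, 151, 152, 151, 152, 151, 151, 151, 151, 152, 147, 69, 49, 54, 51, 52, 50, 51]
214 [59, 55, 
[... 1183 characters left out ...]
46, 141, 225, 195, 53, 73, 72, 69, 62, 65, 44]
235 [53, 49, 49, 54, 118, 129, 148, 147, 147, 147, 148, 132, 123, 123, 122, 150, 151, 150, 150, 150, 150, 152, 151, 152, 152, 153, 152, 150, 187, 223, 221, 222, 194, 55, 72, 68, 69, 66, 67, 68]
238 [51, 50, 54, 49, 88, 130, 143, 150, 150, 150, 150, 152, 132, 124, 123, 122, 152, 151, 150, 150, 149, 149, 149, 148, 149, 148, 145, 227, 221, 221, 221, 215, 144, 52, 69, 66, 68, 70, 65, 65]
241 [50, 57, 52, 50, 81, 74, 72, 78, 77, 77, 76, 81, 76, 71, 79, 81, 91, 91, 104, 104, 101, 109, 101, 102, 104, 103, 100, 153, 163, 162, 164, 166, 151, 49, 68, 69, 67, 67, 64, 64]
spudger [ 0.4778 -0.0016  0.004 ] 182 [ 0.446  -0.0645  0.004 ] [0.5112 0.056  0.004 ]
```

The pack lies inside the tray at columns 159–202, rows 215–231, as predicted for flat and centred. The spudger lies where it was picked up. I'll hand in the job.

```bash
python3 -c "
from plant import robot
print(robot.close_job())"
```

```text
the job is handed in; nothing more can be done
None
```

I handed the job in at about 29 s: the pack is in the tray and the spudger is back on the open bench, both confirmed in the last top picture; hand-in returned no verdict.

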